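# Shift the dish shaker into third gear and start it

### The arm

A 6-joint arm with a two-finger parallel gripper is mounted at the origin on the work surface. World frame = base frame: x ahead of the robot, y to its left, z up, the work surface at z = 0. Lengths are in mm, angles in rad, forces in N, time in s.
With the tool pointing down it reaches from about 275 to 750 mm from the base axis. Payload 10.2 kg.
Tool frame: the origin (TCP) lies between the finger pads; the fingertips stand 22 mm ahead of it and the grasp point (between the pads) lies 3 mm ahead of it (ctrl.nose_length is the distance from the TCP to the fingertips, in mm); z points along the fingers, y is the line along which they close (so a half turn about z gives the same grasp; the last joint's range is limited). The gripper opens to 85 mm and grips with 20 to 120 N. Pads are 22 mm wide; open, the fingers measure 114 mm over their backs; the gripper's body (76 mm by 85 mm) begins 54 mm behind the grasp point. The pads swing forward as they close: fully open they stand 13 mm farther back than shut.
Start: joints at [-1.417, 0.313, 1.498, -0, 1.331, -0.223], TCP at [193.16, -488.181, 253.294] pointing down, gripper open.
Joint ranges: [-2.94, 2.94], [-0.97, 2.17], [0.19, 2.56], [-1.23, 4.37], [0.02, 3.11], [-2.88, 2.88]. Speed limits (rad/s): [2.39, 2.39, 3.01, 3.14, 3.14, 3.14].

### API

Orientations are given as a unit quaternion [w, x, y, z].
In Python, from rig import sense, imaging, ctrl gives the robot as it stands. The module is installed in compiled form; this text tells all that it offers.
- The arm moves only by the tool apply_moves, never from a script. Its argument "commands" is a list of rows, each a list of 5 numbers: the gripper command: -1 is fully open, 1 is shut, values between are in proportion, then the shift along the tool's x, y, z in mm, then the turn about the tool's z in degrees. A call has 1 to 20 rows; each row shifts and turns the commanded pose from where the row before left it, along the tool's axes as they then stand; what a row does not reach is not made up. A row lasts 1/8 s, in which the tool goes at most 62.5 mm and 10.7 degrees, less where a joint would pass 70% of its speed; a pose out of reach is approached as far as the arm can. A call is refused whole if a number of a shift passes 62.5 or a number of a turn 10.7, either way. A call with a gripper value outside its range is refused whole. The fingers move at their own pace and stop on an object; "newtons" is the grip in N (left out, the last holds). Time passes only in rows, so rows that do not move let the fingers close. It gives the time, the measured TCP pose, the force, the opening and the grip force at its end, in the units of the state.
- sense(): the state, without advancing time (a new reading comes with each control period).
- imaging.capture(name): name is "side" or "top" or "wrist"; returns the picture (400x640x3 uint8, blue, green, red); there is no depth.
- imaging.calibration(name): a dict with "camera_matrix" (3x3 intrinsics, pixels), "world_to_cam" (4x4, takes a point from world to camera coordinates). Camera axes: x right, y up, looking along -z (the intrinsics and any distortion apply to the point x, -y, -z); pixel columns grow to the right and rows downward; lengths in mm; the calibration is good to about 2 mm. A picture is of the moment at which its call begins: read the wrist's pose just before it. calibration takes no time and is no camera call; for the wrist camera it gives the pose at the moment of the call.
- ctrl.finish_job(): hands the job in; it is judged then, once.
The state is a dict: "time_s": time; "joints": joint angles; "dq": joint speeds; "tau": joint torques, N m; "eef_pos": TCP position; "ee_rot": TCP orientation; "force": force on the tool from outside, world axes, zero at the start; "wrist_torque": the same for the moment, N m; "grip_width": opening from 0.0 (shut) to 1.0 (fully open); "grip_force": force on a finger pad.
Only numpy, scipy, OpenCV 4.12 (cv2) and the standard library are available. Lean on these libraries where they do the work, as an engineer would, in place of code of your own. Each camera call takes 0.05 s, during which the arm holds its last target. There are 200 camera calls.

### The job

Put the dish shaker into third gear: with the fingertips push the gear lever along its left-hand column to the middle, across to the right, then forward, fully home in the slot on the far right, without letting it slip into the near right slot. Then, with the lever home, press the round start button fully down and let it spring back. Only push, lightly: do not grip the lever, and leave the dishes, bottles and other things where they stand.

Things in the scene. Friction and masses are not known exactly. Their poses are not given: they have to be found in the camera images.
- shaker: White bench-top dish shaker, fixed. Origin on the bench below the centre of the H-gate; x forward, away from the robot (turned up to 0.3 rad), y left, z up. Housing from -120 to 120 mm in x, -140 to 410 mm in y, deck 106 mm above the bench. On its left part, centred at y = 270 mm, a 230 by 250 mm dish platform, mat at 127 mm height, low wire rails (140 mm height) on its y sides.
- gate (a point): Centre of the H-gate on its aluminium plate (100 mm square), 111 mm above the bench; axes as the shaker's. Two slots along x, 18 mm wide, lie 22 mm left and right of it and reach 32 mm forward and back; a cross channel along y, 22 mm wide, joins them in the middle. Solid tongues 26 mm wide part the slots. First slot = far left, second = near left, third = far right, fourth = near right.
- knob (a point): Centre of the black knob on the gear lever: rounded cylinder 30 mm in diameter, straight sides 13 mm up and down from here, top 23 mm above, on a 12 mm stem. Its pivot is 165 mm below it, 20 mm above the bench under the gate's centre. Upright it is 185 mm above the bench; it swings about 42 mm each way, dipping up to 11 mm. About 3 to 5 N moves it; it stays where left; stops are rigid.
- lever_fore (a joint): Fore-and-aft lean of the lever, rad: 0 in the middle (cross channel), plus = forward, along the shaker's x, stop at 0.26; minus = towards the robot, stop at -0.26. The knob moves about 165 mm per rad. It can cross between the columns only within about 0.05 of zero. Starts anywhere along the left column.
- lever_across (a joint): Sideways angle of the lever in rad: plus = leaning right (the shaker's -y), minus = left; stops at -0.26 and 0.26. In the left column it lies between about -0.26 and -0.21, in the right column between about 0.21 and 0.26.
- start (a joint): Travel of the start button in m: 0 up, 0.006 fully down; it springs back when let go. Starts to move at about 1.5 N, fully down at 5 N.
- start_top (a point): Centre of the top of the start button, a grey disc 32 mm in diameter standing 22 mm above the deck (10 mm above its dark collar, 48 mm in diameter), on the near right corner of the deck, 60 mm nearer the robot and 105 mm to the right of the gate's centre; pressed straight down.
- deck_dish: Bystander, origin at the centre of its underside: small lidded dish, 55 mm in diameter, 15 mm high, on the deck near left of the gate.
- vial: Bystander, origin at the centre of its underside: small glass bottle with a white cap, 36 mm in diameter, 62 mm high, on the far right corner of the deck.
- dish_a: Bystander, origin at the centre of its underside: lidded dish, 90 mm in diameter, 15 mm high, on the shaker's platform.
- dish_b: Bystander, origin at the centre of its underside: another such 90 mm dish on the platform.
- dish_c: Bystander, origin at the centre of its underside: a third such 90 mm dish on the platform.
- reagent: Bystander, origin at the centre of its underside: glass bottle with a dark blue cap, 70 mm in diameter, 170 mm high, on the bench to the right.
- tip_box: Bystander, origin at the centre of its underside: closed purple box, 85 by 120 by 55 mm, on the bench near right.
- marker: Bystander, origin at the centre of its underside: felt marker lying on the deck beyond the gate, along the far edge, 135 mm long, 14 mm in diameter.

How it is judged (in metres and radians):
On the way, in this order (a step that is already met when the one before it is completed fails the run):
1. the lever has crossed to the right-hand column, in the middle of the gate (value of joint lever_across above 0.2 rad and value of joint lever_fore between -0.1 and 0.1 rad), for 0.04 s.
2. the lever is fully home in the third slot, far right (value of joint lever_fore above 0.215 rad and value of joint lever_across above 0.19 rad), for 0.2 s.
3. the start button is pressed down with the lever in third (all of step 2 and value of joint start above 0.0045 m), for 0.04 s.
At the end, for the whole second after the job is handed in: The lever rests in the third slot (fore angle above 0.215 rad of 0.26, sideways angle above 0.19 rad), the start button has been pressed at least 4.5 mm down and is up again, and every bystander is within 20 mm of where it stood (all of step 2 and value of joint start below 0.0015 m and linear speed of lever_across below 0.01 m/s and distance of each of deck_dish, vial, dish_a, dish_b, dish_c, reagent, tip_box, marker from where it was at the start of the episode below 0.02 m); the robot touches nothing.
It fails at once if the lever goes into the fourth slot, near right (value of joint lever_across above 0.15 rad and value of joint lever_fore below -0.13 rad).
It fails at once if the start button is pressed before the lever is home in third (value of joint start above 0.003 m and not (value of joint lever_fore above 0.215 rad and value of joint lever_across above 0.19 rad)).
It fails at once if the lever is gripped or forced (over 35 N from the fingers) (contact force between the fingers and lever_across above 35 N).
It fails at once if a bystander is lifted, carried or knocked away (over 20 mm) (distance of any of deck_dish, vial, dish_a, dish_b, dish_c, reagent, tip_box, marker from where it was at the start of the episode above 0.02 m).
It also fails if it takes over 64 s, if anything falls off the work surface, if the arm or the gripper's body presses on something with over 40 N, if the wrist force passes 120 N, or if a joint passes its speed limit or range.

## Working session

There is one attempt and no reset: what is moved stays moved. The work goes in short steps, Python scripts to look and compute and a tool call to move; the robot and the scene stay as the last step left them, time stands still between calls to the robot, and variables do not carry over. Pictures are saved under pics/ and viewed, at most 10 in all, crops included, and the job is handed in when it is done.

Besides the shell and the picture viewer there is one more tool, called after "Call:" as name(argument=value, ...), one argument or row to a line, values as JSON. apply_moves: Moves the arm, as the interface text tells. Its arguments: {"type":"object","properties":{"commands":{"type":"array","items":{"type":"array","items":{"type":"number"}}},"newtons":{"type":"number"}},"required":["commands"]}

```bash
mkdir -p pics; python3 - <<'E'
from rig import sense, imaging, ctrl
import cv2, numpy as np
s=sense(); print(s, ctrl.nose_length)
for n in ("top","side"):
    im=imaging.capture(n); cv2.imwrite(f"pics/{n}0.png",im)
    c=imaging.calibration(n); print(n,c)
E
```

```text
{'time_s': 0.0, 'joints': array([-1.41741279e+00,  3.13466560e-01,  1.49845375e+00,  3.06088649e-05,
        1.33100700e+00, -2.23426736e-01]), 'dq': array([ 0.00082515, -0.00082653,  0.00073572,  0.00078956,  0.00078795,
       -0.00027731]), 'tau': array([ 2.61893001e-04, -4.12275553e+01, -2.59733301e+01, -1.75543041e-04,
        4.24821832e-03,  5.07263735e-05]), 'eef_pos': array([ 193.12263821, -487.93709093,  252.72031465]), 'ee_rot': array([-6.66399495e-04,  9.82304654e-01,  1.87288870e-01,  3.82211569e-05]), 'force': array([-0.45081112, -0.32404883,  0.62084387]), 'wrist_torque': array([ 0.00990663, -0.02610253, -0.00817828]), 'grip_force': 0.0, 'grip_width': 1.0017343543728443} 22.0
top {'camera_matrix': array([[495.65693078,   0.        , 322.27987783],
       [  0.        , 495.65693078, 199.85849315],
       [  0.        ,   0.        ,   1.        ]]), 'world_to_cam': array([[ 1.91991082e-02, -9.99659242e-01,  1.76859666e-02,
        -9.06612000e+01],
       [ 9.92860703e-01,  2.11454074e-02,  1.17390354e-01,
        -4.91437886e+02],
       [-1.17724330e-01,  1.53059111e-02,  9.92928352e-01,
        -1.63442989e+03],
       [ 0.00000000e+00,  0.00000000e+00,  0.00000000e+00,
         1.00000000e+00]])}
side {'camera_matrix': array([[454.25883368,   0.        , 314.32834396],
       [  0.        , 454.25883368, 195.8678536 ],
       [  0.        ,   0.        ,   1.        ]]), 'world_to_cam': array([[-7.42393510e-01, -6.69956581e-01, -3.17116986e-03,
         3.26860071e+02],
       [ 4.56501520e-01, -5.09312430e-01,  7.29525332e-01,
        -3.34515719e+02],
       [-4.90365413e-01,  5.40147228e-01,  6.83946440e-01,
        -8.99372964e+02],
       [ 0.00000000e+00,  0.00000000e+00,  0.00000000e+00,
         1.00000000e+00]])}
```

View pics/top0.png

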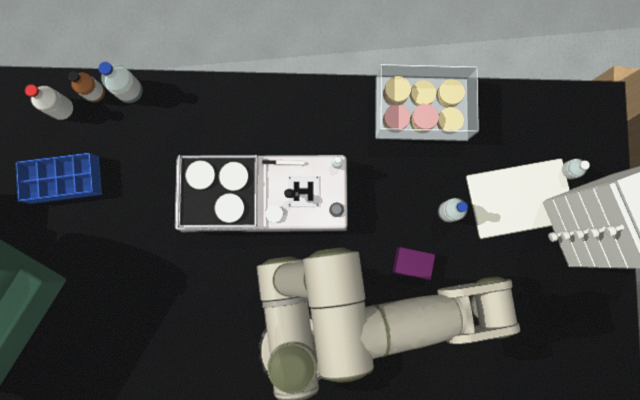

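View pics/side0.png

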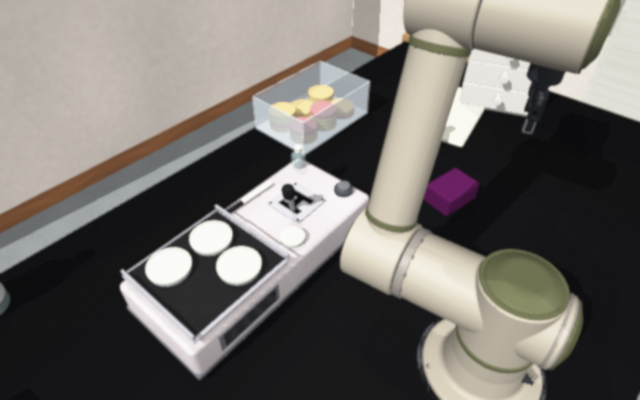

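The top view shows the shaker at about (178–347, 155–230), with the gate near (303,191), the knob near (290,193) and the button at (337,210). In the side view the knob is near (288,190) and the button at (344,188). I'll zoom in on both.

```bash
python3 - <<'E'
import cv2, numpy as np
a=cv2.imread("pics/top0.png")[150:235,253:353]; b=cv2.imread("pics/side0.png")[140:260,225:375]
a=cv2.resize(a,(600,510),interpolation=cv2.INTER_CUBIC)[:, :]
cv2.imwrite("pics/a.png",a)
b=cv2.resize(b,(750,600),interpolation=cv2.INTER_CUBIC); cv2.imwrite("pics/b.png",b)
E
```

```text
(no output)
```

View pics/a.png

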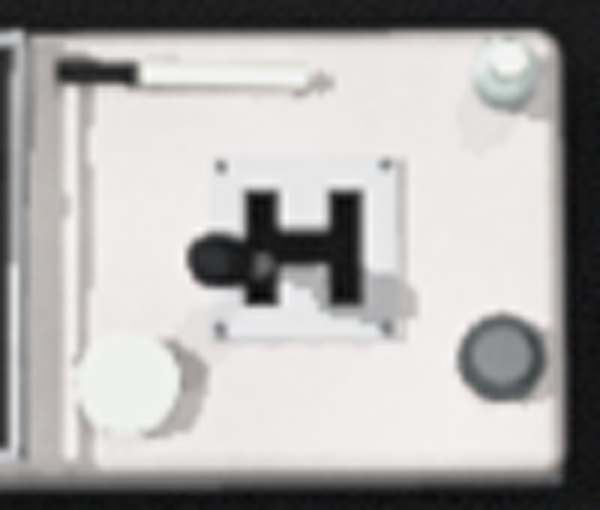

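View pics/b.png

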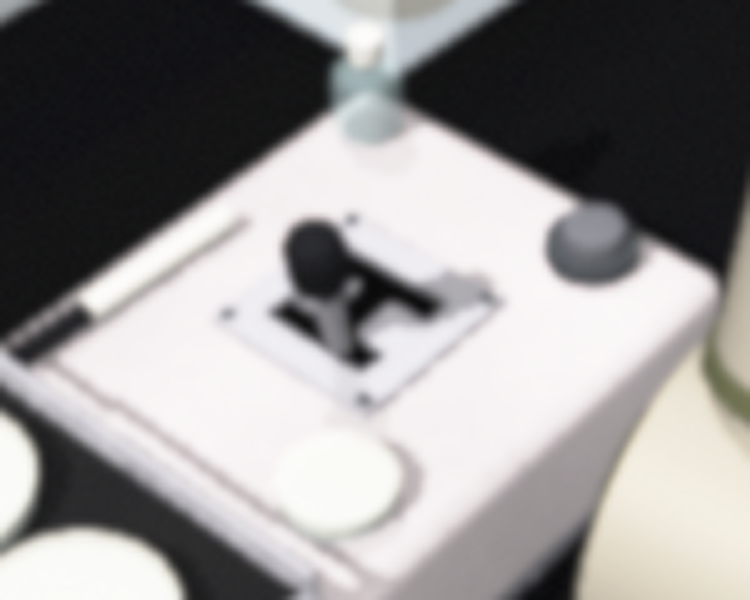

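Crop a: plate screws at (221,166), (387,164), (387,328) and (221,328), button top at (502,350), knob at about (217,259). Crop b: knob at about (314,258), button top at (595,233), screws at (353,218), (490,300), (363,402) and (228,314). I'll cast rays through these.

```bash
cat > h.py <<'E'
import numpy as np
from rig import imaging
def ray(n,p):
    c=imaging.calibration(n); W=c["world_to_cam"]; K=c["camera_matrix"]; R=W[:3,:3]
    d=np.linalg.inv(K)@[p[0],p[1],1]; d=R.T@(d*[1,-1,-1]); return -R.T@W[:3,3],d/np.linalg.norm(d)
def plane(n,p,z):
    o,d=ray(n,p); return o+d*(z-o[2])/d[2]
def tri(p,q):
    o,d=ray("top",p); e,f=ray("side",q); A=np.c_[d,-f]; s=np.linalg.lstsq(A,e-o,rcond=None)[0]
    a,b=o+s[0]*d,e+s[1]*f; return (a+b)/2,np.linalg.norm(a-b)
ta=lambda u,v:(253+(u+.5)/6-.5,150+(v+.5)/6-.5)
sb=lambda u,v:(225+(u+.5)/5-.5,140+(v+.5)/5-.5)
E
python3 - <<'E'
from h import *
np.set_printoptions(precision=1,suppress=True)
T=np.array([plane("top",ta(*p),111) for p in [(221,166),(387,164),(387,328),(221,328)]])
S=np.array([plane("side",sb(*p),111) for p in [(353,218),(490,300),(363,402),(228,314)]])
print(T,T.mean(0));print(S,S.mean(0))
v=T[0]+T[1]-T[2]-T[3];w=T[0]+T[3]-T[1]-T[2];print("yaw",np.arctan2(v[1],v[0]),np.arctan2(-w[0],w[1]))
print("deck far edge dir", [plane("top",ta(*p),106) for p in [(150,38),(520,32),(110,470),(540,470),(562,80),(565,440)]])
print("button",plane("top",ta(502,350),128),plane("side",sb(595,233),128),tri(ta(502,350),sb(595,233)))
print("knob",tri(ta(217,259),sb(314,258)))
E
```

```text
[[554.3  27.3 111. ]
 [557.3 -61.3 111. ]
 [469.1 -63.1 111. ]
 [467.2  25.  111. ]] [512.  -18.1 111. ]
[[557.7 -59.7 111. ]
 [468.  -60.8 111. ]
 [466.7  28.6 111. ]
 [554.4  29.6 111. ]] [511.7 -15.6 111. ]
yaw 0.02368516149257578 0.02775289900457848
deck far edge dir [array([624. ,  67.6, 106. ]), array([ 631.9, -131.7,  106. ]), array([391. ,  81.9, 106. ]), array([ 395.6, -145.9,  106. ]), array([ 606.1, -154.7,  106. ]), array([ 411.8, -158.9,  106. ])]
button [ 456.9 -123.7  128. ] [ 449.6 -116.2  128. ] (array([ 457.1, -124.7,  118. ]), np.float64(1.8298588485249228))
knob (array([495.9,  25.1, 179.8]), np.float64(2.0201761353652534))
```

Both views agree. The gate is at about (512,-17) with yaw about 0.026, the button at about (455,-123), which matches the given offset, and the knob at about (496,25,180). That puts the knob at x = -15, y = +42 in the shaker frame, so fore is about -0.09. I'll shut the gripper, align the tool with the shaker and go to a point behind the knob.

Call:
apply_moves(
  commands=[
    [1, 0, 0, 0, 10],
    [1, 0, 0, 0, 10],
    [1, 19, -36, 0, 0],
    [1, 19, -36, 0, 0],
    [1, 19, -36, 0, 0],
    [1, 19, -36, 0, 0],
    [1, 19, -36, 0, 0],
    [1, 19, -36, 0, 0],
    [1, 19, -36, 0, 0],
    [1, 19, -36, 0, 0],
    [1, 19, -36, 0, 0],
    [1, 19, -36, 0, 0],
    [1, 19, -36, 0, 0],
    [1, 19, -36, 0, 0],
    [1, 19, -36, 0, 0],
    [1, 19, -36, 0, 0],
  ],
  newtons=20,
)

```text
time_s: 2.1
eef_pos: [445.4, 24.4, 253.1]
ee_rot: [-0.0, 1.0, 0.014, -0.0]
force: [1.2, -0.4, 0.5]
grip_width: 0.001
grip_force: 0.0
```

Call:
apply_moves(
  commands=[
    [1, 0, 0, 0, 0],
    [1, 0, 0, 0, 0],
  ],
)

```text
time_s: 2.35
eef_pos: [444.8, 22.7, 253.1]
ee_rot: [0.0, 1.0, 0.014, -0.0]
force: [-0.1, 0.2, -0.5]
grip_width: -0.002
grip_force: 0.0
```

```bash
cat >> h.py <<'E'
from scipy.spatial.transform import Rotation as Ro
G=np.array([512,-17]);Y=.026
def loc(p):
    c,s=np.cos(Y),np.sin(Y); d=np.array(p[:2])-G; return np.array([c*d[0]+s*d[1],-s*d[0]+c*d[1],p[2]])
def st():
    from rig import sense
    s=sense(); q=s["ee_rot"]; m=Ro.from_quat([*q[1:],q[0]]).as_matrix()
    print(s["time_s"],"local",loc(s["eef_pos"]).round(1),"yaw",np.arctan2(m[1,0],m[0,0]).round(4),"z",m[:,2].round(3),"F",s["force"].round(1),s["grip_width"])
E
python3 - <<'E'
from h import *
import cv2
st(); cv2.imwrite("pics/s1.png",imaging.capture("side"))
a=cv2.imread("pics/s1.png")[60:260,200:400]; cv2.imwrite("pics/s1c.png",cv2.resize(a,(600,600),interpolation=cv2.INTER_CUBIC))
E
```

```text
2.35 local [-66.2  41.4 253.1] yaw 0.0279 z [-0.001 -0.    -1.   ] F [-0.1  0.2 -0.5] -0.001980364537065793
```

View pics/s1c.png

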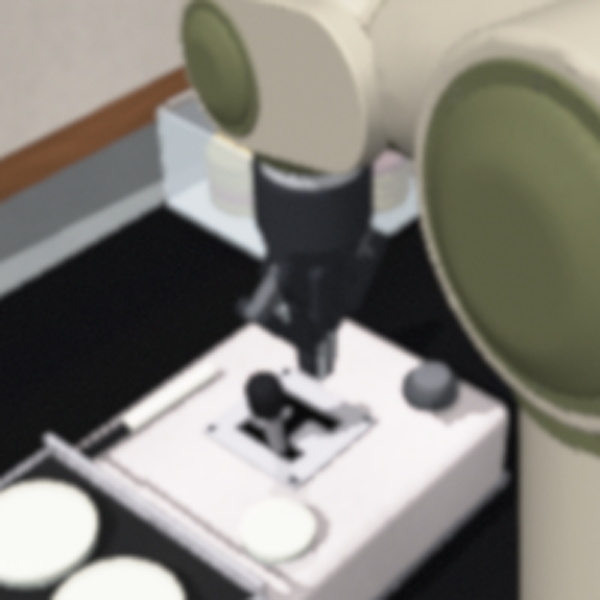

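The shut gripper stands above and behind the knob, which is at (264,393) in the crop, with clear space around it. I'll lower the tool and push forward slowly.

Call:
apply_moves(
  commands=[
    [1, 0, 0, 31, 0],
    [1, 0, 0, 31, 0],
    [1, 10, 0, 0, 0],
    [1, 8, 0, 0, 0],
    [1, 0, 0, 0, 0],
  ],
)

```text
time_s: 3.02
eef_pos: [464.1, 23.1, 192.4]
ee_rot: [0.0, 1.0, 0.014, 0.001]
force: [-1.1, 0.7, 0.3]
grip_width: -0.001
grip_force: 0.0
```

Call:
apply_moves(
  commands=[
    [1, 4, 0, 0, 0],
    [1, 4, 0, 0, 0],
    [1, 3, 0, 0, 0],
    [1, 0, 0, 0, 0],
  ],
)

```text
time_s: 3.52
eef_pos: [474.2, 23.8, 191.3]
ee_rot: [0.0, 1.0, 0.014, -0.0]
force: [-1.4, -0.7, 1.0]
grip_width: 0.003
grip_force: 0.6
```

Call:
apply_moves(
  commands=[
    [1, 3, 0, 0, 0],
    [1, 3, 0, 0, 0],
    [1, 2, 0, 0, 0],
    [1, 0, 0, 0, 0],
    [1, 0, 0, 0, 0],
  ],
)

```text
time_s: 4.15
eef_pos: [482.2, 24.0, 191.2]
ee_rot: [0.0, 1.0, 0.014, 0.0]
force: [0.2, 0.5, 0.1]
grip_width: -0.0
grip_force: 0.3
```

```bash
python3 - <<'E'
from h import *
import cv2
st()
s=imaging.capture("side"); t=imaging.capture("top"); cv2.imwrite("pics/s2f.png",s)
a=cv2.resize(s[140:240,240:340],(500,500),interpolation=cv2.INTER_CUBIC)
b=cv2.resize(t[160:220,270:330],(300,300),interpolation=cv2.INTER_CUBIC)
o=np.zeros((500,800,3),np.uint8);o[:,:500]=a;o[:300,500:]=b; cv2.imwrite("pics/s2.png",o)
E
```

```text
4.15 local [-28.7  41.7 191.2] yaw 0.0276 z [ 0. -0. -1.] F [0.2 0.5 0.1] -0.00017188644850666895
```

View pics/s2.png

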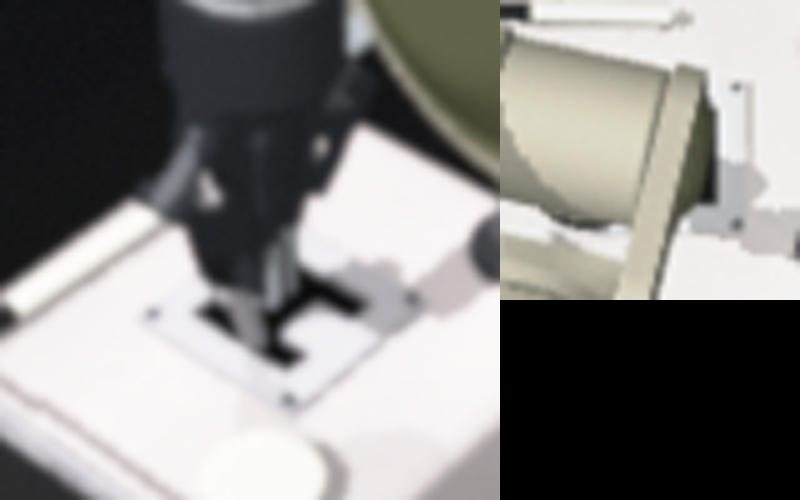

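The finger hides the knob in the side view, but the stem is visible, running from (237,292) to (262,345) in the crop. I'll compare it with where the stem line should be at several fore angles.

```bash
python3 - <<'E'
from h import *
import cv2
def proj(n,p):
    c=imaging.calibration(n);W=c["world_to_cam"];q=W[:3,:3]@p+W[:3,3];q=q*[1,-1,-1];q=c["camera_matrix"]@q;return q[:2]/q[2]
def wl(l):
    c,s=np.cos(Y),np.sin(Y);return np.array([G[0]+c*l[0]-s*l[1],G[1]+s*l[0]+c*l[1],l[2]])
for f in (-.09,-.045,0,.045):
    print(f,[(((proj("side",wl([np.tan(f)*(z-20),np.tan(.245)*(z-20),z]))-[240,140]+.5)*5-.5).round()) for z in (111,125,140,150,160)])
im=cv2.imread("pics/s2f.png")[140:240,240:340].astype(int).sum(2)//3
for r in (58,60,62,64,66,68): print(r*5+2,im[r,38:66])
E
```

```text
-0.09 [array([266., 338.]), array([261., 322.]), array([257., 304.]), array([254., 292.]), array([251., 280.])]
-0.045 [array([259., 334.]), array([254., 317.]), array([248., 299.]), array([244., 286.]), array([240., 273.])]
0 [array([253., 330.]), array([246., 313.]), array([240., 294.]), array([235., 281.]), array([230., 267.])]
0.045 [array([246., 326.]), array([239., 308.]), array([231., 288.]), array([226., 275.]), array([220., 261.])]
292 [241 240 233 215 178 161 157 140 119 106  97  87  77  70  78 116 146 135
 102  76  67  46  21  13  13  13  15  14]
302 [232 218 189 149 114 116 136 145 142 139 133 126 121 115 108 122 132 109
  70  35  20  17  28  50  74  88  82  64]
312 [201 152 102  59  31  29  47  75 108 133 139 133 122 102  75  59  55  41
  23  22  46  77 115 149 174 185 185 174]
322 [232 219 189 149 105  66  39  42  78 116 136 138 128 110  79  42  19  26
  59 107 158 198 219 228 235 237 238 237]
332 [241 240 237 231 219 190 150 106  84 101 129 139 135 124 101  66  39  70
 133 194 227 237 240 241 242 242 241 241]
342 [241 241 242 242 240 238 232 220 198 175 157 146 135 122 100  66  37  53
 103 150 188 217 231 237 240 241 241 242]
```

The stem fits fore ≈ 0.0, so the lever is in the middle. Next I back off and go around to the left side of the knob.

Call:
apply_moves(
  commands=[
    [1, -12, 0, 0, 0],
    [1, -16, 0, 0, 0],
    [1, 0, -28, 0, 0],
    [1, 0, -28, 0, 0],
    [1, 19, 0, 0, 0],
    [1, 19, 0, 0, 0],
    [1, 19, 0, 0, 0],
    [1, 0, 0, 0, 0],
    [1, 0, 0, 0, 0],
  ],
)

```text
time_s: 5.38
eef_pos: [508.6, 80.8, 191.2]
ee_rot: [-0.0, 1.0, 0.014, -0.0]
force: [0.4, 0.1, -0.2]
grip_width: -0.004
grip_force: 0.0
```

```bash
python3 - <<'E'
from h import *
import cv2
st()
s=imaging.capture("side"); cv2.imwrite("pics/s3f.png",s)
cv2.imwrite("pics/s3.png",cv2.resize(s[140:240,240:340],(500,500),interpolation=cv2.INTER_CUBIC))
E
```

```text
5.375 local [ -0.8  97.9 191.2] yaw 0.0278 z [-0.001  0.    -1.   ] F [ 0.4  0.1 -0.2] -0.0036196569396970556
```

View pics/s3.png

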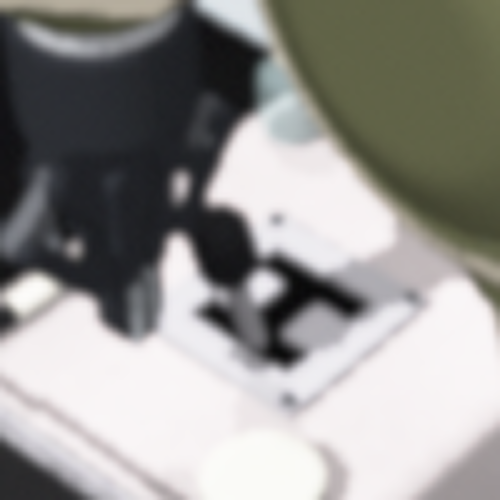

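The knob is free at crop (222,247), which matches fore ≈ 0, and the tool is to its left with a gap. I'll push right.

Call:
apply_moves(
  commands=[
    [1, 0, 10, 0, 0],
    [1, 0, 8, 0, 0],
    [1, 0, 5, 0, 0],
    [1, 0, 4, 0, 0],
    [1, 0, 4, 0, 0],
    [1, 0, 4, 0, 0],
    [1, 0, 4, 0, 0],
    [1, 0, 4, 0, 0],
  ],
)

```text
time_s: 6.42
eef_pos: [510.7, 37.6, 191.3]
ee_rot: [-0.0, 1.0, 0.014, 0.0]
force: [-0.8, 4.0, 3.2]
grip_width: -0.001
grip_force: 1.6
```

Call:
apply_moves(
  commands=[
    [1, 0, 5, 0, 0],
    [1, 0, 5, 0, 0],
    [1, 0, 5, 0, 0],
  ],
)

```text
time_s: 6.8
eef_pos: [511.1, 22.5, 191.3]
ee_rot: [0.0, 1.0, 0.014, -0.0]
force: [-1.1, 3.1, 1.9]
grip_width: -0.003
grip_force: 1.4
```

Call:
apply_moves(
  commands=[
    [1, 0, 5, 0, 0],
    [1, 0, 5, 0, 0],
    [1, 0, 5, 0, 0],
  ],
)

```text
time_s: 7.18
eef_pos: [511.5, 7.5, 191.3]
ee_rot: [-0.0, 1.0, 0.014, -0.0]
force: [-0.2, 1.8, 2.5]
grip_width: -0.0
grip_force: 1.4
```

```bash
python3 - <<'E'
from h import *
import cv2
st()
s=imaging.capture("side");t=imaging.capture("top"); cv2.imwrite("pics/s4f.png",s); cv2.imwrite("pics/t4f.png",t)
a=cv2.resize(s[140:240,240:340],(500,500),interpolation=cv2.INTER_CUBIC)
b=cv2.resize(t[160:220,270:330],(300,300),interpolation=cv2.INTER_CUBIC)
o=np.zeros((500,800,3),np.uint8);o[:,:500]=a;o[:300,500:]=b; cv2.imwrite("pics/s4.png",o)
E
```

```text
7.175 local [  0.2  24.5 191.3] yaw 0.0277 z [-0.  0. -1.] F [-0.2  1.8  2.5] -0.00038030949939799773
```

View pics/s4.png

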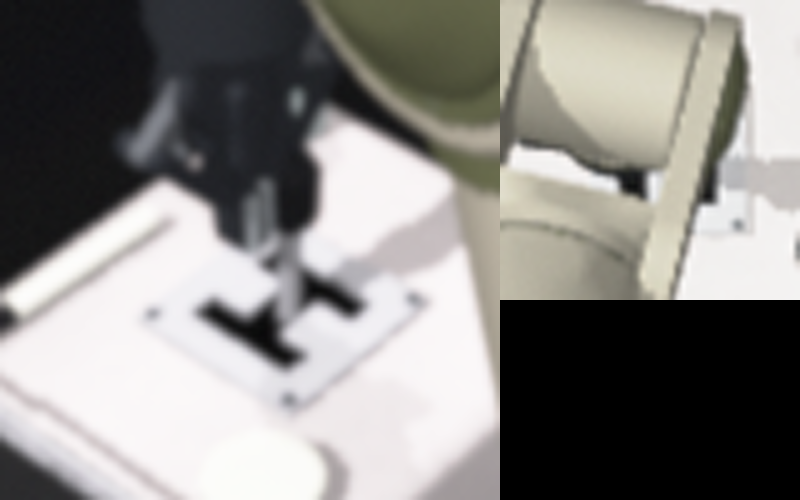

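The lever is now in the cross channel, with the stem at (290,280) in the crop. I'll keep pushing right and watch the force.

Call:
apply_moves(
  commands=[
    [1, 0, 5, 0, 0],
    [1, 0, 5, 0, 0],
    [1, 0, 5, 0, 0],
    [1, 0, 4, 0, 0],
    [1, 0, 4, 0, 0],
  ],
)

```text
time_s: 7.9
eef_pos: [512.1, -15.4, 191.1]
ee_rot: [-0.0, 1.0, 0.014, -0.0]
force: [1.0, 2.5, -0.2]
grip_width: -0.0
grip_force: 1.2
```

Call:
apply_moves(
  commands=[
    [1, 0, 3, 0, 0],
    [1, 0, 2, 0, 0],
    [1, 0, 2, 0, 0],
  ],
)

```text
time_s: 8.28
eef_pos: [512.2, -22.2, 191.1]
ee_rot: [-0.0, 1.0, 0.014, -0.0]
force: [-1.2, 2.0, -1.2]
grip_width: 0.001
grip_force: 1.1
```

Call:
apply_moves(
  commands=[
    [1, 0, 2, 0, 0],
    [1, 0, 0, 0, 0],
  ],
)

```text
time_s: 8.52
eef_pos: [512.4, -24.3, 191.3]
ee_rot: [0.0, 1.0, 0.014, -0.0]
force: [-0.2, 1.8, -0.5]
grip_width: -0.002
grip_force: 0.9
```

```bash
python3 -c "
from h import *
st()"
```

```text
8.525 local [  0.2  -7.3 191.3] yaw 0.0276 z [-0. -0. -1.] F [-0.2  1.8 -0.5] -0.002339792348690469
```

Call:
apply_moves(
  commands=[
    [1, 0, 1.5, 0, 0],
    [1, 0, 0, 0, 0],
  ],
)

```text
time_s: 8.78
eef_pos: [512.4, -25.7, 191.3]
ee_rot: [0.0, 1.0, 0.014, -0.0]
force: [-0.2, 1.6, -1.5]
grip_width: -0.001
grip_force: 1.0
```

Call:
apply_moves(
  commands=[
    [1, 0, 1.5, 0, 0],
    [1, 0, 0, 0, 0],
  ],
)

```text
time_s: 9.02
eef_pos: [512.5, -27.3, 191.3]
ee_rot: [0.0, 1.0, 0.014, -0.0]
force: [-1.0, 2.2, -1.8]
grip_width: -0.004
grip_force: 1.0
```

```bash
python3 - <<'E'
from h import *
import cv2
st()
s=imaging.capture("side"); cv2.imwrite("pics/s5f.png",s)
im=s[140:240,240:340].astype(int).sum(2)//3
for r in (42,45,48,51,54,57): print(r*5+2,im[r,50:80])
from h import *
def proj(n,p):
    c=imaging.calibration(n);W=c["world_to_cam"];q=W[:3,:3]@p+W[:3,3];q=q*[1,-1,-1];q=c["camera_matrix"]@q;return q[:2]/q[2]
def wl(l):
    c,s=np.cos(Y),np.sin(Y);return np.array([G[0]+c*l[0]-s*l[1],G[1]+s*l[0]+c*l[1],l[2]])
for ac in (.2,.235,.26):
    print(ac,[(((proj("side",wl([0,-np.tan(ac)*(z-20),z]))-[240,140])).round(1)) for z in (111,125,140,150)])
E
```

```text
9.025 local [  0.2 -10.3 191.3] yaw 0.0276 z [-0. -0. -1.] F [-1.   2.2 -1.8] -0.004078559266346062
212 [246 246 244 237 221 194 179 173 171 179 191 198 194 168 135 122 127 146
 192 231 243 245 246 246 246 246 246 246 246 246]
227 [244 242 240 234 224 220 227 236 239 237 236 234 225 206 187 171 164 187
 227 243 246 247 247 247 248 247 245 239 231 222]
242 [242 241 240 238 234 231 234 238 241 241 240 234 220 205 195 182 179 210
 238 245 247 247 246 246 245 240 226 206 194 193]
257 [234 218 182 141 103  87 108 141 173 201 220 222 212 200 189 177 184 208
 218 218 218 221 219 210 202 199 205 220 231 238]
272 [238 228 205 168 128  86  48  23  25  50  98 150 184 191 177 158 154 170
 188 204 214 218 226 234 237 238 241 244 245 245]
287 [242 242 240 236 225 189 129  67  32  63 123 173 191 183 156 116  85 108
 154 195 220 230 236 238 240 240 240 241 239 237]
0.2 [array([61.8, 56.5]), array([62.4, 51.6]), array([63.2, 46.3]), array([63.6, 42.7])]
0.235 [array([62.7, 55.8]), array([63.5, 50.8]), array([64.4, 45.4]), array([65. , 41.7])]
0.26 [array([63.4, 55.3]), array([64.3, 50.2]), array([65.3, 44.7]), array([66., 41.])]
```

Call:
apply_moves(
  commands=[
    [1, 0, 1.5, 0, 0],
    [1, 0, 0, 0, 0],
  ],
)

```text
time_s: 9.32
eef_pos: [512.6, -28.7, 191.3]
ee_rot: [0.0, 1.0, 0.014, 0.0]
force: [-0.3, 2.0, -1.0]
grip_width: 0.002
grip_force: 1.0
```

Call:
apply_moves(
  commands=[
    [1, 0, 1.5, 0, 0],
    [1, 0, 0, 0, 0],
  ],
)

```text
time_s: 9.57
eef_pos: [512.6, -30.3, 191.3]
ee_rot: [0.0, 1.0, 0.014, 0.0]
force: [-0.0, 1.6, -1.9]
grip_width: 0.001
grip_force: 1.0
```

```bash
python3 - <<'E'
from h import *
import cv2
st()
s=imaging.capture("side"); cv2.imwrite("pics/s5.png",cv2.resize(s[140:240,240:340],(500,500),interpolation=cv2.INTER_CUBIC))
E
```

```text
9.575 local [  0.3 -13.3 191.3] yaw 0.0276 z [ 0. -0. -1.] F [-0.   1.6 -1.9] 0.0010955910575714727
```

View pics/s5.png

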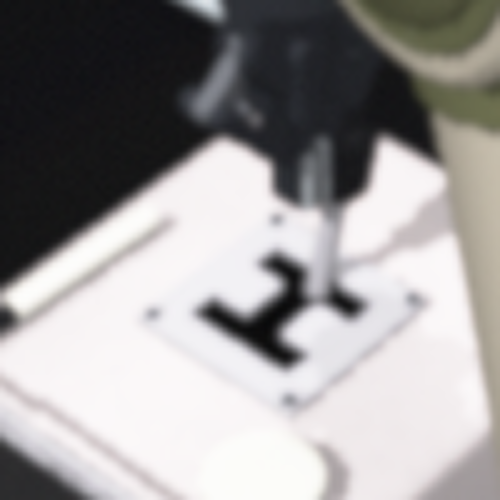

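The stem is at (325,265), dropping into the right slot's middle. The force isn't rising yet, so I'll go on to the stop.

Call:
apply_moves(
  commands=[
    [1, 0, 1, 0, 0],
    [1, 0, 0, 0, 0],
  ],
)

```text
time_s: 9.88
eef_pos: [512.6, -31.2, 191.3]
ee_rot: [0.0, 1.0, 0.014, 0.0]
force: [-0.3, 2.4, -0.9]
grip_width: 0.001
grip_force: 1.0
```

Call:
apply_moves(
  commands=[
    [1, 0, 1, 0, 0],
    [1, 0, 0, 0, 0],
  ],
)

```text
time_s: 10.12
eef_pos: [512.6, -32.0, 191.3]
ee_rot: [-0.0, 1.0, 0.014, -0.0]
force: [0.3, 3.9, -1.4]
grip_width: -0.004
grip_force: 1.5
```

Call:
apply_moves(
  commands=[
    [1, 0, 1, 0, 0],
    [1, 0, 0, 0, 0],
  ],
)

```text
time_s: 10.38
eef_pos: [512.6, -32.9, 191.2]
ee_rot: [-0.0, 1.0, 0.014, -0.0]
force: [0.3, 5.5, -0.9]
grip_width: 0.003
grip_force: 2.1
```

The force is rising at 1.6 N/mm, so the lever is on the right-hand stop. I'll back off left, go around behind the knob and push forward.

Call:
apply_moves(
  commands=[
    [1, 0, -10, 0, 0],
    [1, 0, -15, 0, 0],
    [1, -20, 0, 0, 0],
    [1, -20, 0, 0, 0],
    [1, -20, 0, 4, 0],
    [1, 0, 26, 0, 0],
    [1, 0, 25, 0, 0],
    [1, 10, 0, 0, 0],
    [1, 10, 0, 0, 0],
    [1, 5, 0, 0, 0],
    [1, 0, 0, 0, 0],
  ],
)

```text
time_s: 11.75
eef_pos: [478.7, -59.5, 187.2]
ee_rot: [-0.0, 1.0, 0.014, -0.0]
force: [-0.4, 0.6, -0.0]
grip_width: 0.003
grip_force: 0.0
```

```bash
python3 -c "
from h import *
st()"
```

```text
11.75 local [-34.4 -41.6 187.2] yaw 0.0287 z [-0.  0. -1.] F [-0.4  0.6 -0. ] 0.0032605778579621637
```

Call:
apply_moves(
  commands=[
    [1, 4, 0, 0, 0],
    [1, 4, 0, 0, 0],
    [1, 4, 0, 0, 0],
    [1, 4, 0, 0, 0],
    [1, 4, 0, 0, 0],
    [1, 4, 0, 0, 0],
  ],
)

```text
time_s: 12.5
eef_pos: [502.7, -59.5, 187.3]
ee_rot: [-0.0, 1.0, 0.014, -0.0]
force: [-3.1, 0.2, 2.4]
grip_width: -0.004
grip_force: 1.5
```

Call:
apply_moves(
  commands=[
    [1, 4, 0, 0, 0],
    [1, 4, 0, 0, 0],
    [1, 4, 0, 0, 0],
    [1, 4, 0, 0, 0],
  ],
)

```text
time_s: 13.0
eef_pos: [518.5, -58.9, 187.0]
ee_rot: [-0.0, 1.0, 0.014, -0.0]
force: [-2.4, 0.4, -0.6]
grip_width: -0.001
grip_force: 1.3
```

Call:
apply_moves(
  commands=[
    [1, 2, 0, 0, 0],
    [1, 2, 0, 0, 0],
    [1, 0, 0, 0, 0],
  ],
)

```text
time_s: 13.38
eef_pos: [522.5, -58.9, 187.2]
ee_rot: [-0.0, 1.0, 0.014, 0.0]
force: [-2.0, 0.3, -1.2]
grip_width: 0.004
grip_force: 0.8
```

Call:
apply_moves(
  commands=[
    [1, 2, 0, 0, 0],
    [1, 0, 0, 0, 0],
  ],
)

```text
time_s: 13.62
eef_pos: [524.5, -58.9, 187.3]
ee_rot: [0.0, 1.0, 0.014, 0.0]
force: [-2.1, -0.1, -1.2]
grip_width: 0.0
grip_force: 0.9
```

```bash
python3 -c "
from h import *
st()"
```

```text
13.625 local [ 11.4 -42.2 187.3] yaw 0.0277 z [ 0. -0. -1.] F [-2.1 -0.1 -1.2] 3.154867317612185e-05
```

Call:
apply_moves(
  commands=[
    [1, 2, 0, 0, 0],
    [1, 1, 0, 0, 0],
    [1, 0, 0, 0, 0],
  ],
)

```text
time_s: 14.0
eef_pos: [527.5, -58.8, 187.3]
ee_rot: [0.0, 1.0, 0.014, 0.0]
force: [-2.3, 0.6, -0.6]
grip_width: -0.001
grip_force: 0.9
```

Call:
apply_moves(
  commands=[
    [1, 1.5, 0, 0, 0],
    [1, 0, 0, 0, 0],
  ],
)

```text
time_s: 14.25
eef_pos: [528.9, -58.7, 187.3]
ee_rot: [-0.0, 1.0, 0.014, -0.0]
force: [-2.0, -0.3, -1.1]
grip_width: 0.002
grip_force: 1.3
```

Call:
apply_moves(
  commands=[
    [1, 1.5, 0, 0, 0],
    [1, 0, 0, 0, 0],
  ],
)

```text
time_s: 14.5
eef_pos: [529.5, -58.7, 187.1]
ee_rot: [-0.0, 1.0, 0.014, -0.001]
force: [-8.0, -0.6, 0.9]
grip_width: 0.001
grip_force: 4.2
```

Call:
apply_moves(
  commands=[
    [1, 1.5, 0, 0, 0],
    [1, 0, 0, 0, 0],
  ],
)

```text
time_s: 14.75
eef_pos: [530.1, -58.6, 186.9]
ee_rot: [-0.0, 1.0, 0.014, -0.003]
force: [-14.3, -1.0, 3.9]
grip_width: 0.003
grip_force: 7.2
```

The force rose to 14 N, so the lever is on the forward stop. I'll retreat and go above the button.

Call:
apply_moves(
  commands=[
    [1, -8, 0, 0, 0],
    [1, -20, 0, 0, 0],
    [1, -25, 0, 0, 0],
    [1, -25, 0, 0, 0],
    [1, 0, 20, 0, 0],
    [1, 0, 20, 0, 0],
    [1, 0, 22, 0, 0],
    [1, 0, 0, 13, 0],
    [1, 0, 0, 12, 0],
    [1, 0, 0, 0, 0],
    [1, 0, 0, 0, 0],
  ],
)

```text
time_s: 16.12
eef_pos: [455.8, -122.4, 162.4]
ee_rot: [0.0, 1.0, 0.014, 0.0]
force: [-0.2, 0.4, 0.6]
grip_width: -0.001
grip_force: 0.0
```

```bash
python3 - <<'E'
from h import *
import cv2
st()
s=imaging.capture("side");t=imaging.capture("top")
a=cv2.resize(s[140:240,240:370],(650,500),interpolation=cv2.INTER_CUBIC)
cv2.imwrite("pics/s6.png",a)
E
```

```text
16.125 local [ -58.9 -103.9  162.4] yaw 0.0284 z [ 0. -0. -1.] F [-0.2  0.4  0.6] -0.0008585484773726681
```

View pics/s6.png

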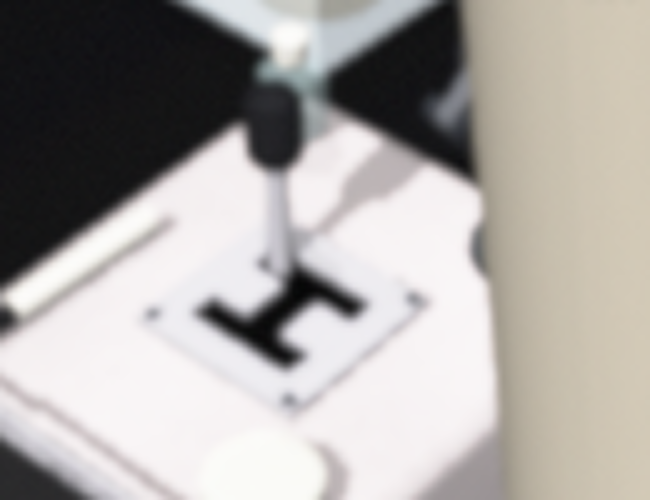

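The lever stands in the far right slot, with the stem entering the plate at (285,270), and the bystanders haven't moved. Next I press the button.

Call:
apply_moves(
  commands=[
    [1, 0, 0, 5, 0],
    [1, 0, 0, 5, 0],
    [1, 0, 0, 2, 0],
    [1, 0, 0, 2, 0],
    [1, 0, 0, 0, 0],
  ],
)

```text
time_s: 16.85
eef_pos: [455.5, -122.7, 148.3]
ee_rot: [-0.0, 1.0, 0.014, -0.0]
force: [-2.0, 1.5, 3.0]
grip_width: 0.002
grip_force: 1.2
```

Call:
apply_moves(
  commands=[
    [1, 0, 0, 2, 0],
    [1, 0, 0, 2, 0],
    [1, 0, 0, 0, 0],
  ],
)

```text
time_s: 17.23
eef_pos: [455.7, -122.8, 144.3]
ee_rot: [0.0, 1.0, 0.014, 0.0]
force: [-1.6, 2.1, 4.7]
grip_width: 0.002
grip_force: 2.3
```

Call:
apply_moves(
  commands=[
    [1, 0, 0, 1, 0],
    [1, 0, 0, 0, 0],
  ],
)

```text
time_s: 17.48
eef_pos: [455.7, -122.8, 143.9]
ee_rot: [0.0, 1.0, 0.014, 0.0]
force: [-3.4, 1.8, 10.8]
grip_width: -0.002
grip_force: 5.4
```

The button is fully down: 10.8 N, with the force rising sharply at the stop. I'll let it up and rise clear.

Call:
apply_moves(
  commands=[
    [1, 0, 0, 1, 0],
    [1, 0, 0, 0, 0],
    [1, 0, 0, -5, 0],
    [1, 0, 0, -10, 0],
    [1, 0, 0, -20, 0],
    [1, 0, 0, -30, 0],
    [1, 0, 0, -30, 0],
    [1, 0, 0, 0, 0],
    [1, 0, 0, 0, 0],
    [1, 0, 0, 0, 0],
    [1, 0, 0, 0, 0],
  ],
)

```text
time_s: 18.85
eef_pos: [455.5, -122.7, 236.7]
ee_rot: [-0.0, 1.0, 0.014, -0.0]
force: [-0.0, 0.6, -0.4]
grip_width: -0.004
grip_force: 0.0
```

```bash
python3 - <<'E'
from h import *
import cv2
from rig import ctrl
st()
s=imaging.capture("side"); b=cv2.imread("pics/side0.png")
d=(cv2.absdiff(s,b).max(2)>60)
print("lever dark centre",np.argwhere((s[140:200,280:305].max(2)<60)).mean(0)[::-1]+[280,140])
n,l,c,_=cv2.connectedComponentsWithStats(d[140:330,120:310].astype(np.uint8)); print([list(x+[120,140,0,0,0]) for x in c[1:] if x[4]>15])
print(ctrl.finish_job())
E
```

```text
18.85 local [ -59.2 -104.2  236.7] yaw 0.0277 z [-0.001  0.001 -1.   ] F [-0.   0.6 -0.4] -0.00409047854973757
lever dark centre [289.42895442 162.41018767]
[[np.int64(288), np.int64(156), np.int64(13), np.int64(21), np.int64(197)], [np.int64(281), np.int64(184), np.int64(17), np.int64(18), np.int64(222)], [np.int64(289), np.int64(202), np.int64(6), np.int64(8), np.int64(33)], [np.int64(297), np.int64(202), np.int64(11), np.int64(5), np.int64(18)]]
the job is handed in; nothing more can be done
None
```

I pushed the lever home in third gear, pressed the start button fully down and let it spring back up, then handed the job in at about 19 s; the dishes, marker and vial in the side camera's view had not moved, and no verdict came back.

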